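# Tip the parts tray into one corner

### The job

Take hold of the grey parts tray and tilt it so that all six loose components slide together into the clipped corner beside the open tin, leaving that corner standing on the bench where it is. Finish while still holding the tray tilted and still, so that I can pick the parts out of the corner into the tin; keep every part in the tray and leave the tin and the other things around it where they stand.

Things in the scene. Friction and masses are not known exactly. Their poses are not given: they have to be found in the camera images.
- tray: Grey plastic parts tray, open on top, loose on the bench, about 0.25 kg; 200 (x) x 150 (y) x 50 mm high, 212 x 162 over the rim. Walls upright and, like the floor, 3 mm thick; all four corners clipped at 45 degrees, clips 40 mm wide. A solid rim, 12 mm high and 9 mm thick, runs round the top, flush inside, 6 mm out beyond the wall outside. Origin: centre of the underside; x long side, z up.
- tray_corner (a point): Foot of the tray's clipped corner beside the tin: middle of that clip's outer lower edge, at (86, 61, 0) mm in the tray's frame. This edge, 40 mm long and square to the tray's direction (1, 1, 0), rests on the bench; the tray can be rocked up about it. A lean of about 28 degrees that way also brings parts along the walls into the corner; they may need a moment.
- tray_far_rim (a point): Middle of the rim at the opposite clipped corner, on its upper face, at (-87, -62, 50) mm in the tray's frame. The rim here is 9 mm thick along the tray's direction (1, 1, 0) and 12 mm high, 37 mm of it flat inside, and can be pinched from above. There is free space outside it, and no part within 35 mm of it inside.
- relay_a: Black box-shaped relay in the tray, 20 x 16 x 15 mm, 12 g. On the bare tray floor it starts to slide at a slope of about 8 to 14 degrees. Origin: the middle of the side it lies on at the start.
- relay_b: A second relay, like relay_a.
- choke_a: Copper-wound ring choke in the tray, lying flat, 24 mm across, 10 mm high, 14 g. On the bare tray floor it starts to slide at a slope of about 8 to 14 degrees. Origin: the middle of the side it lies on at the start.
- choke_b: A second choke, like choke_a.
- spacer_a: Brass hexagonal spacer lying in the tray, 30 mm long along its x, 10 mm across the flats, 16 g. On the bare tray floor it starts to slide at a slope of about 8 to 14 degrees. Origin: the middle of the side it lies on at the start.
- spacer_b: A second spacer, like spacer_a.
- tin: Empty open round steel tin, 68 mm across, 28 mm high, on the bench just outside one clipped corner of the tray; it shows which corner is meant. Leave it alone. Origin: centre of its underside.
- spool: Solder spool standing on its flange beside the tray's -y side, 60 mm across, 32 mm high. Leave it alone. Origin: centre of its underside.
- tip_cleaner: Round brass tip-cleaner pot beside the tray's +y side, 72 mm across, 58 mm high. Leave it alone. Origin: centre of its underside.
Not all that is in view belongs to the job. What is shaped like the choke_a but red or white is not meant.

How it is judged:
By the outcome, as a careful person would: the job done as asked, in the order asked, and still so for the second after the job is handed in, while the arm keeps its last pose, push and grip.
It also fails if it takes over 38 s, if anything falls off the work surface, if the arm or the gripper's body presses on something with over 40 N, if the wrist force passes 120 N, or if a joint passes its speed limit or range.

### The arm

A 6-joint arm with a two-finger parallel gripper is mounted at the origin on the work surface. World frame = base frame: x ahead of the robot, y to its left, z up, the work surface at z = 0. Lengths are in m, angles in rad, forces in N, time in s.
With the tool pointing down it reaches from about 0.25 to 0.725 m from the base axis. Payload 4 kg.
Tool frame: the origin (TCP) lies between the finger pads; the fingertips stand 25 mm ahead of it and the grasp point (between the pads) lies 6 mm ahead of it; z points along the fingers, y is the line along which they close (so a half turn about z gives the same grasp; the last joint's range is limited). The gripper opens to 85 mm and grips with 20 to 120 N. Pads are 22 mm wide; open, the fingers measure 114 mm over their backs; the gripper's body (76 mm by 85 mm) begins 54 mm behind the grasp point. The pads swing forward as they close: fully open they stand 13 mm farther back than shut.
Start: joints at [-1.172, 0.241, 0.005, 1.335, 0, 1.571], TCP at [0.194, -0.461, 0.256] pointing down, gripper open.
Joint ranges: [-2.72, 2.72], [-1.05, 1.87], [-1.09, 1.28], [-1.99, 2.15], [-1.42, 1.44], [-3.14, 3.14]. Speed limits (rad/s): [2.79, 2.79, 3.14, 3.14, 3.14, 3.14].

### API

Orientations are given as a unit quaternion [x, y, z, w].
In Python, from workcell import bot gives the robot as it stands. The module is installed in compiled form; this text tells all that it offers.
- The arm moves only by the shell command python3 -m pendant 'ROWS'. ROWS is JSON, one flat list of numbers, 7 for each row, row after row: the shift along the tool's x, y, z normalised to -1 to 1, where 1 is 0.5 m, then the turn, a rotation vector about the tool's x, y, z normalised to -1 to 1, where 1 is 180 degrees, then the opening, from 0 (shut) to 1 (fully open). In form: [tx, ty, tz, ax, ay, az, fingers, tx, ty, tz, ax, ay, az, fingers, ...]. A call has exactly 10 rows; each row is the pose to reach, as a shift and turn from the pose commanded when the call began, along the tool's axes at that moment, turning the shorter way round; what a row does not reach only later rows make up. A row lasts 1/12 s, in which the tool goes at most 41.7 mm and 7.16 degrees, less where a joint would pass 70% of its speed; a pose out of reach is approached as far as the arm can. A call with a number of a shift or a turn outside -1 to 1 is refused whole. A call with a gripper value outside its range is refused whole. The fingers move at their own pace and stop on an object; the grip force is fixed at half the most. Time passes only in rows, so rows that repeat a pose let the fingers close, or fill a call up. It gives the time, the measured TCP pose, the force, the opening and the grip force at its end, in the units of the state.
- bot.get_obs(): the state, without advancing time (a new reading comes with each control period).
- bot.camera(name): name is "scene" or "top" or "wrist"; returns a dict with "pixels" (420x560x3 uint8, red, green, blue), "mtx" (3x3 intrinsics, pixels), "cam_to_world" (4x4, takes a point from camera to world coordinates); the wrist camera has in their place "hand_eye" (4x4, takes a point from camera to tool coordinates, whose origin is the TCP and whose axes are the flange's). Camera axes: x right, y up, looking along -z (the intrinsics and any distortion apply to the point x, -y, -z); pixel columns grow to the right and rows downward; lengths in m; the calibration is good to about 2 mm. A picture is of the moment at which its call begins: read the wrist's pose just before it. There is no depth.
- bot.job_done(): hands the job in; it is judged then, once.
The state is a dict: "clock": time; "joint_pos": joint angles; "joint_vel": joint speeds; "tau": joint torques, N m; "eef_pos": TCP position; "tool_rot": TCP orientation; "ft_force": force on the tool from outside, world axes, zero at the start; "ft_torque": the same for the moment, N m; "grip_width": finger opening in m; "grasp_force": force on a finger pad.
Only numpy, scipy, OpenCV 4.12 (cv2) and the standard library are available. Lean on these libraries where they do the work, as an engineer would, in place of code of your own. Each camera call takes 0.05 s, during which the arm holds its last target. There are 200 camera calls.

## Working session

There is one attempt and no reset: what is moved stays moved. The work goes in short steps, Python scripts to look and compute and a shell command to move; the robot and the scene stay as the last step left them, time stands still between calls to the robot, and variables do not carry over. Pictures are saved under pics/ and viewed, at most 10 in all, crops included, and the job is handed in when it is done.

```bash
mkdir -p pics; python3 - <<'E'
from workcell import bot
import cv2,numpy as np
o=bot.get_obs();print({k:np.round(v,3).tolist() for k,v in o.items()})
for n in("top","scene"):
    c=bot.camera(n);cv2.imwrite(f"pics/{n}0.png",c["pixels"][:,:,::-1]);print(n,{k:np.round(v,4).tolist() for k,v in c.items() if k!="pixels"})
E
```

```text
{'clock': 0.0, 'joint_pos': [-1.172, 0.241, 0.004, 1.335, -0.0, 1.571], 'joint_vel': [0.001, 0.001, -0.001, 0.001, 0.002, -0.002], 'tau': [-0.001, -37.232, 25.241, 0.017, 0.0, 0.0], 'eef_pos': [0.194, -0.46, 0.255], 'tool_rot': [0.98, 0.198, -0.0, -0.001], 'ft_force': [-0.358, 0.158, -0.775], 'ft_torque': [-0.04, -0.024, -0.012], 'grasp_force': 0.0, 'grip_width': 0.085}
top {'mtx': [[528.4917, 0.0, 277.0264], [0.0, 528.4917, 203.3943], [0.0, 0.0, 1.0]], 'cam_to_world': [[0.011, 0.9991, -0.0407, 0.5547], [-0.9999, 0.0108, -0.0055, 0.0097], [-0.0051, 0.0408, 0.9992, 1.0264], [0.0, 0.0, 0.0, 1.0]]}
scene {'mtx': [[401.6016, 0.0, 276.2826], [0.0, 401.6016, 210.8805], [0.0, 0.0, 1.0]], 'cam_to_world': [[0.0818, -0.8131, 0.5763, 0.987], [0.9966, 0.0711, -0.0411, -0.0176], [-0.0075, 0.5777, 0.8162, 0.5975], [0.0, 0.0, 0.0, 1.0]]}
```

View pics/top0.png

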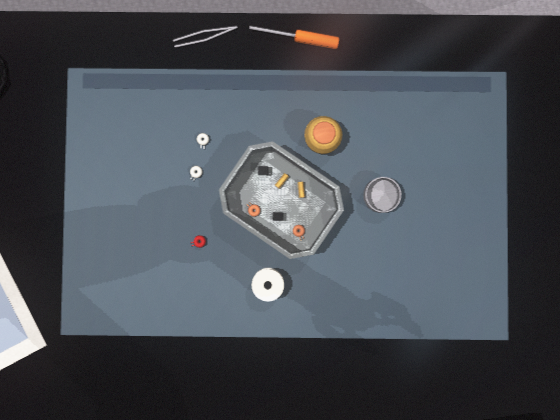

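View pics/scene0.png

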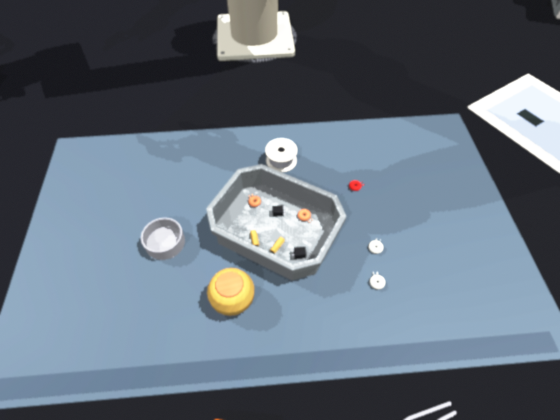

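```bash
cat > h.py <<'E'
import cv2,numpy as np
from workcell import bot
from scipy.spatial.transform import Rotation as R
def proj(c,P,T=None):
    M=np.linalg.inv(c["cam_to_world"] if T is None else T);q=np.c_[P,np.ones(len(P))]@M.T
    q=q[:,:3]*[1,-1,-1];q=q@c["mtx"].T;return q[:,:2]/q[:,2:]
def octa(a,b,s,z):
    return np.array([(a,s-a,z),(s-b,b,z),(b-s,b,z),(-a,s-a,z),(-a,a-s,z),(b-s,-b,z),(s-b,-b,z),(a,a-s,z)])/1000
RIM=octa(106,81,155.5,50);INN=octa(97,72,142.7,50);FOOT=octa(100,75,147,0)
def tw(p,P): return R.from_euler('z',p[2]).apply(P)+[p[0],p[1],0]
def poly(pts,S): return cv2.fillPoly(np.zeros((420*S,560*S),np.uint8),[np.round(cv2.convexHull((pts*S).astype(np.float32))).astype(int)],1)
E
python3 - <<'E'
from h import *
from scipy.optimize import minimize
p0=[.575,.0,np.arctan2(-.8,-.6)]
for n in("top","scene"):
    c=bot.camera(n);im=c["pixels"].astype(int)
    m=((im.max(2)-im.min(2)<22)&(im.max(2)>60)).astype(np.uint8)
    m=cv2.morphologyEx(m,cv2.MORPH_CLOSE,np.ones((5,5)))
    _,lab,st,_=cv2.connectedComponentsWithStats(m)
    i,j=(200,283) if n=="top" else (213,277)
    reg=np.zeros_like(m);reg[i-65:i+65,j-75:j+75]=1
    cs,_=cv2.findContours(m*reg,0,2);h=cv2.convexHull(max(cs,key=cv2.contourArea)).astype(float)[:,0]+.0
    S=4;mk=poly(h+.5,S)
    def cost(p):
        pts=proj(c,tw(p,np.r_[RIM,RIM-[0,0,.012],FOOT])); q=poly(pts,S)
        return (q!=mk).sum()/mk.sum()
    best=min((minimize(cost,p0,method='Nelder-Mead',options=dict(initial_simplex=np.array(p0)+s*np.array([[0,0,0],[.02,0,0],[0,.02,0],[0,0,.15]]))) for s in(1,-1,.5)),key=lambda r:r.fun)
    print(n,best.x,best.fun)
    v=cv2.resize(c["pixels"][i-75:i+75,j-100:j+100,::-1],None,fx=4,fy=4,interpolation=cv2.INTER_CUBIC)
    for P,col in((RIM,(0,255,0)),(INN,(0,255,255)),(np.array([[-.087,-.062,.05],[.086,.061,.0]]),(0,0,255))):
        cv2.polylines(v,[np.round((proj(c,tw(best.x,P))+.5-[j-100,i-75])*4).astype(int)],len(P)>2,col,1)
    cv2.imwrite(f"pics/fit_{n}.png",v)
    p=best.x;print(tw(p,np.array([[-.087,-.062,.05],[.086,.061,0]])))
E
```

```text
top [ 0.59225203  0.00662346 -2.07627921] 0.37742825043407213
[[ 0.58013371  0.11276556  0.05      ]
 [ 0.60397963 -0.09815948  0.        ]]
scene [ 0.60281821  0.00887509 -2.16279738] 0.14094084441966864
[[ 0.59991699  0.11566733  0.05      ]
 [ 0.60544763 -0.0965293   0.        ]]
```

View pics/fit_top.png

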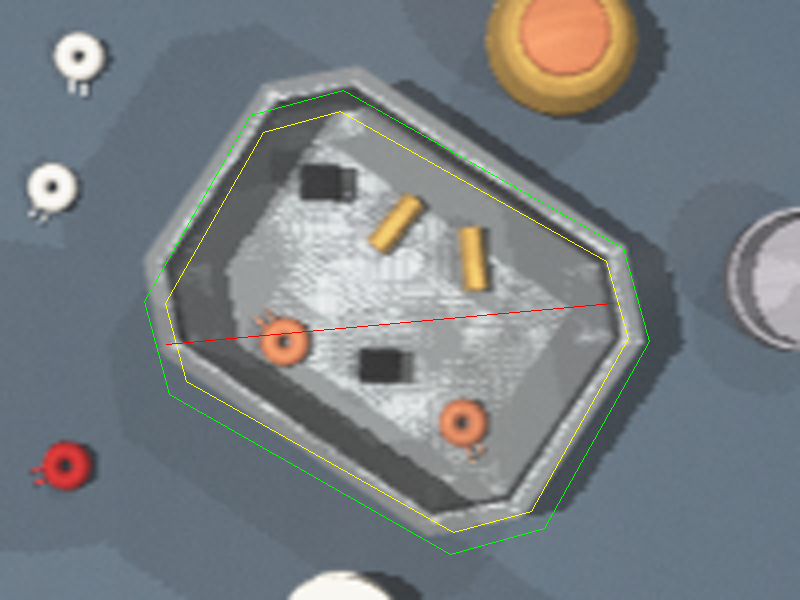

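View pics/fit_scene.png

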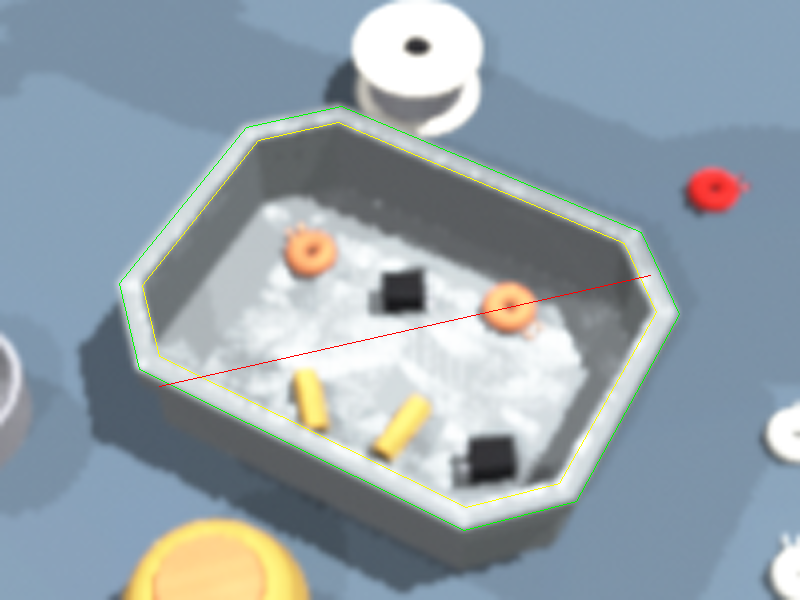

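The scene fit lies right on the rim, but the top one was pulled off by shadow. In the top crop, the tin clip runs (632,243)–(652,343) and the far clip (145,262)–(165,360). I'll refit the top view from these vertices and compare.

```bash
python3 - <<'E'
from h import *
from scipy.optimize import least_squares
c=bot.camera("top")
v=np.array([(652,343),(632,243),(361,67),(264,85),(145,262),(165,360),(437,533),(530,512)])/4+[183,125]-.5
r=least_squares(lambda p:(proj(c,tw(p,RIM))-v).ravel(),[.6,.01,-2.16]);print(r.x,np.round(r.fun.reshape(-1,2),1).tolist())
p=(r.x+[.60282,.00888,-2.1628])/2
far,cor=tw(p,np.array([[-.087,-.062,.05],[.086,.061,0]]));print(p,far,cor)
o=bot.get_obs();T=R.from_quat(o["tool_rot"])
d=R.from_euler('z',p[2]).apply([1,1,0])/2**.5;print("d",d)
z=np.array([0,0,-1.]);y=d;x=np.cross(y,z);G=R.from_matrix(np.c_[x,y,z])
print("G",G.as_quat())
for h in(.13,.044+.006):
    print("shift",T.inv().apply(far*[1,1,0]+[0,0,h]-o["eef_pos"])/.5,"turn",(T.inv()*G).as_rotvec()/np.pi)
E
```

```text
[ 0.60180248  0.00593213 -2.14438901] [[-0.8, -1.4], [-0.8, -0.0], [-0.2, -0.1], [0.6, 0.1], [0.8, 0.3], [0.5, -0.7], [-0.3, 0.7], [0.2, 1.1]]
[ 0.60231124  0.00740607 -2.15359451] [0.59842736 0.11416709 0.05      ] [ 0.60591056 -0.09796967  0.        ]
d [ 0.20121681 -0.97954673  0.        ]
G [0.99487354 0.10112683 0.         0.        ]
shift [ 1.19161329 -0.74482826  0.25247558] turn [-3.23959678e-04  3.32158117e-05  6.24670326e-02]
shift [ 1.19161396 -0.74466483  0.4124755 ] turn [-3.23959678e-04  3.32158117e-05  6.24670326e-02]
```

```bash
python3 -m pendant '[0.6,-0.375,0,0,0,0.0625,0.4, 0.6,-0.375,0,0,0,0.0625,0.4, 0.6,-0.375,0,0,0,0.0625,0.4, 0.6,-0.375,0,0,0,0.0625,0.4, 0.6,-0.375,0,0,0,0.0625,0.4, 0.6,-0.375,0,0,0,0.0625,0.4, 0.6,-0.375,0,0,0,0.0625,0.4, 0.6,-0.375,0,0,0,0.0625,0.4, 0.6,-0.375,0,0,0,0.0625,0.4, 0.6,-0.375,0,0,0,0.0625,0.4]'
cat > rel.py <<'E'
from h import *
import sys
FAR=np.array([.5984,.1142,.0]);G=R.from_quat([.99487,.10113,0,0])
o=bot.get_obs();T=R.from_quat(o["tool_rot"])
for h in map(float,sys.argv[1:]):
    print("shift",np.round(T.inv().apply(FAR+[0,0,h]-o["eef_pos"])/.5,4),"turn",np.round((T.inv()*G).as_rotvec()/np.pi,4))
E
python3 rel.py .12
```

```text
clock: 1.08
eef_pos: [0.4, -0.168, 0.2563]
tool_rot: [0.995, 0.104, 0.001, -0.001]
ft_force: [0.2, 0.3, -0.4]
grip_width: 0.0342
grasp_force: 0.0
shift [ 0.505  -0.4695  0.2738] turn [-0.0003 -0.0004  0.002 ]
```

```bash
python3 -m pendant '[0.505,-0.47,0.27,0,0,0.002,0.4, 0.505,-0.47,0.27,0,0,0.002,0.4, 0.505,-0.47,0.27,0,0,0.002,0.4, 0.505,-0.47,0.27,0,0,0.002,0.4, 0.505,-0.47,0.27,0,0,0.002,0.4, 0.505,-0.47,0.27,0,0,0.002,0.4, 0.505,-0.47,0.27,0,0,0.002,0.4, 0.505,-0.47,0.27,0,0,0.002,0.4, 0.505,-0.47,0.27,0,0,0.002,0.4, 0.505,-0.47,0.27,0,0,0.002,0.4]'
python3 rel.py .052
python3 - <<'E'
from h import *
o=bot.get_obs();c=bot.camera("wrist");im=c["pixels"][:,:,::-1].copy()
T=np.eye(4);T[:3,:3]=R.from_quat(o["tool_rot"]).as_matrix();T[:3,3]=o["eef_pos"]
W=T@c["hand_eye"];p=[.60231,.00741,-2.1536]
for P,col in((RIM,(0,255,0)),(INN,(0,255,255))):
    cv2.polylines(im,[np.round(proj(c,tw(p,P)[3:6],W)).astype(int)],False,col,1)
print(np.round(o["joint_pos"],2))
cv2.imwrite("pics/w1.png",im)
E
```

```text
clock: 1.92
eef_pos: [0.5991, 0.1139, 0.1167]
tool_rot: [0.995, 0.101, -0.002, -0.001]
ft_force: [0.3, -1.0, 0.3]
grip_width: 0.0343
grasp_force: 0.0
shift [-0.001  -0.0006  0.1294] turn [-0.0006  0.001  -0.0004]
[0.19 0.55 0.09 1.12 0.   3.13]
```

View pics/w1.png

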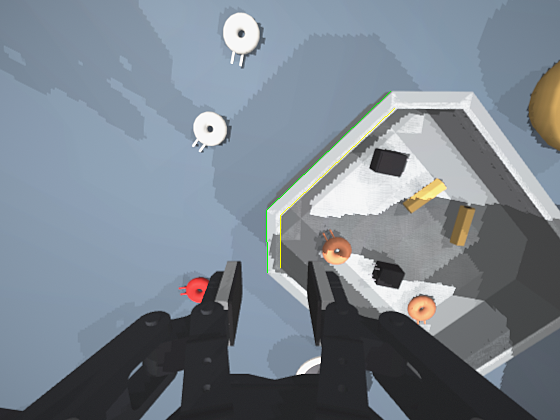

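The overlay on the wrist picture lies on the far clip (267,210)–(267,272), with the fingers either side of it. Joint 6 is at its limit (3.13), so I'll use the half-turned grasp.

```bash
python3 -m pendant '[0,0,0,0,0,-0.035,0.4, 0,0,0,0,0,-0.07,0.4, 0,0,0,0,0,-0.105,0.4, 0,0,0,0,0,-0.14,0.4, 0,0,0,0,0,-0.175,0.4, 0,0,0,0,0,-0.21,0.4, 0,0,0,0,0,-0.245,0.4, 0,0,0,0,0,-0.28,0.4, 0,0,0,0,0,-0.315,0.4, 0,0,0,0,0,-0.35,0.4]'
python3 -m pendant '[0,0,0,0,0,-0.035,0.4, 0,0,0,0,0,-0.07,0.4, 0,0,0,0,0,-0.105,0.4, 0,0,0,0,0,-0.14,0.4, 0,0,0,0,0,-0.175,0.4, 0,0,0,0,0,-0.21,0.4, 0,0,0,0,0,-0.245,0.4, 0,0,0,0,0,-0.28,0.4, 0,0,0,0,0,-0.315,0.4, 0,0,0,0,0,-0.35,0.4]'
python3 -m pendant '[0,0,0,0,0,-0.035,0.4, 0,0,0,0,0,-0.07,0.4, 0,0,0,0,0,-0.105,0.4, 0,0,0,0,0,-0.14,0.4, 0,0,0,0,0,-0.175,0.4, 0,0,0,0,0,-0.21,0.4, 0,0,0,0,0,-0.245,0.4, 0,0,0,0,0,-0.28,0.4, 0,0,0,0,0,-0.3,0.4, 0,0,0,0,0,-0.3,0.4]'
sed -i 's/G=R.from_quat.*/G=R.from_quat([-.10113,.99487,0,0])/' rel.py; python3 rel.py .05; python3 -c "
from workcell import bot;print(bot.get_obs()['joint_pos'])"
```

```text
clock: 2.8
eef_pos: [0.5975, 0.1076, 0.1221]
tool_rot: [0.796, 0.605, -0.0, 0.0]
ft_force: [0.4, 0.1, -0.7]
grip_width: 0.0341
grasp_force: 0.0
clock: 3.63
eef_pos: [0.5975, 0.1076, 0.1221]
tool_rot: [0.363, 0.932, -0.0, 0.0]
ft_force: [-0.9, 0.2, -0.7]
grip_width: 0.0341
grasp_force: 0.0
clock: 4.47
eef_pos: [0.5976, 0.1078, 0.1221]
tool_rot: [-0.097, 0.995, -0.0, 0.0]
ft_force: [0.1, -0.7, 0.3]
grip_width: 0.0344
grasp_force: 0.0
shift [-0.0041  0.0123  0.1441] turn [-0.0002  0.0001 -0.0023]
[ 1.78688759e-01  5.34512922e-01  8.40136127e-02  1.12011809e+00
 -5.01673350e-04 -1.65824259e-02]
```

```bash
python3 -m pendant '[-0.004,0.012,0.0,0,0,-0.002,0.4, -0.004,0.012,0.02,0,0,-0.002,0.4, -0.004,0.012,0.04,0,0,-0.002,0.4, -0.004,0.012,0.06,0,0,-0.002,0.4, -0.004,0.012,0.08,0,0,-0.002,0.4, -0.004,0.012,0.1,0,0,-0.002,0.4, -0.004,0.012,0.12,0,0,-0.002,0.4, -0.004,0.012,0.144,0,0,-0.002,0.4, -0.004,0.012,0.144,0,0,-0.002,0.4, -0.004,0.012,0.144,0,0,-0.002,0.4]'
python3 rel.py .05
```

```text
clock: 5.3
eef_pos: [0.5977, 0.1156, 0.0479]
tool_rot: [-0.101, 0.995, -0.0, -0.001]
ft_force: [-0.1, 1.1, -0.5]
grip_width: 0.0342
grasp_force: 0.0
shift [-0.0007 -0.0029 -0.0041] turn [ 0.     -0.0009 -0.0001]
```

```bash
python3 -m pendant '[0,-0.002,-0.002,0,0,0,0.3, 0,-0.002,-0.002,0,0,0,0.2, 0,-0.002,-0.002,0,0,0,0.15, 0,-0.002,-0.002,0,0,0,0.1, 0,-0.002,-0.002,0,0,0,0, 0,-0.002,-0.002,0,0,0,0, 0,-0.002,-0.002,0,0,0,0, 0,-0.002,-0.002,0,0,0,0, 0,-0.002,-0.002,0,0,0,0, 0,-0.002,-0.002,0,0,0,0]'
python3 - <<'E'
from h import *
for n in ("top",):
    c=bot.camera(n);cv2.imwrite("pics/t2.png",cv2.resize(c["pixels"][110:290,170:410,::-1],None,fx=3,fy=3))
E
```

```text
clock: 6.13
eef_pos: [0.5995, 0.1148, 0.0514]
tool_rot: [-0.101, 0.995, 0.0, 0.001]
ft_force: [-1.2, 0.7, 6.4]
grip_width: 0.0078
grasp_force: 59.4
```

View pics/t2.png

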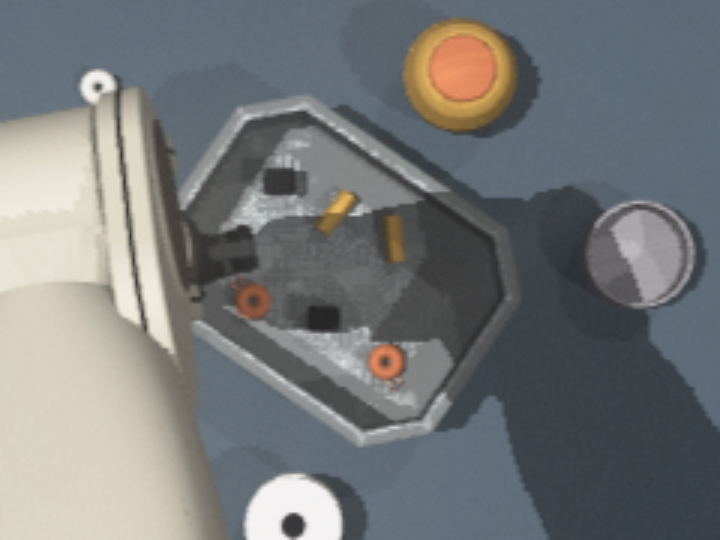

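The tray is pinched at the far clip (58 N, left of the tray) and hasn't moved. Next I rock it 15° about the corner edge.

```bash
python3 -m pendant '[0,-0.0028,-0.0109,-0.0083,0,0,0, 0,-0.006,-0.0218,-0.0167,0,0,0, 0,-0.0094,-0.0325,-0.025,0,0,0, 0,-0.013,-0.0432,-0.0333,0,0,0, 0,-0.017,-0.0538,-0.0417,0,0,0, 0,-0.0212,-0.0642,-0.05,0,0,0, 0,-0.0257,-0.0746,-0.0583,0,0,0, 0,-0.0305,-0.0848,-0.0667,0,0,0, 0,-0.0356,-0.0949,-0.075,0,0,0, 0,-0.0409,-0.1048,-0.0833,0,0,0]'
cat > st.py <<'E'
from h import *
import sys
o=bot.get_obs();T=R.from_quat(o["tool_rot"])
G=R.from_quat([-.10113,.99487,0,0]);p0=np.array([.5995,.1148,.0514])
piv=o["eef_pos"]+T.apply([.0351,-.2093,.0514]);t=T.as_matrix()[:,2]
print("tilt",np.degrees(np.arccos(-t[2])),"pivot now",piv,"then",p0+G.apply([.0351,-.2093,.0514]),o["ft_force"],o["ft_torque"],o["grip_width"],o["joint_pos"].round(2) if hasattr(o["joint_pos"],'round') else o["joint_pos"])
if len(sys.argv)>1:
    c=bot.camera("scene");a=cv2.resize(c["pixels"][110:310,120:390,::-1],None,fx=2.9,fy=2.9);cv2.imwrite(sys.argv[1],a)
E
python3 st.py pics/s3.png
```

```text
clock: 7.02
eef_pos: [0.6028, 0.0954, 0.1028]
tool_rot: [-0.101, 0.986, 0.131, -0.013]
ft_force: [0.1, 2.0, 0.7]
grip_width: 0.0075
grasp_force: 58.6
tilt 15.13669154684721 pivot now [ 0.60659365 -0.09640301 -0.00145986] then [ 6.07234079e-01 -9.72817862e-02 -1.38777878e-17] [0.06603365 1.9773858  0.71003089] [ 0.00745913 -0.11722415  0.01792249] 0.007513787176859424 [ 0.04  0.59  0.1   1.12  0.26 -0.17]
```

View pics/s3.png

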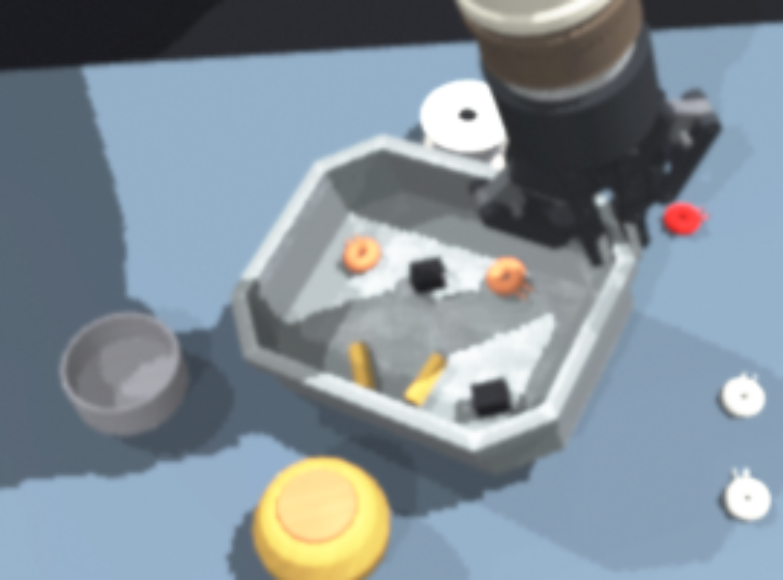

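At 15° the tray's tin-side clip (245,330) is still on the bench, and the parts have barely started to slide. I'll continue to about 30°.

```bash
python3 -m pendant '[0,-0.0028,-0.0109,-0.0083,0,0,0, 0,-0.006,-0.0218,-0.0167,0,0,0, 0,-0.0094,-0.0325,-0.025,0,0,0, 0,-0.013,-0.0432,-0.0333,0,0,0, 0,-0.017,-0.0538,-0.0417,0,0,0, 0,-0.0212,-0.0642,-0.05,0,0,0, 0,-0.0257,-0.0746,-0.0583,0,0,0, 0,-0.0305,-0.0848,-0.0667,0,0,0, 0,-0.0356,-0.0949,-0.075,0,0,0, 0,-0.0409,-0.1048,-0.0833,0,0,0]'
python3 st.py
python3 -m pendant '[0,0,0,0,0,0,0, 0,0,0,0,0,0,0, 0,0,0,0,0,0,0, 0,0,0,0,0,0,0, 0,0,0,0,0,0,0, 0,0,0,0,0,0,0, 0,0,0,0,0,0,0, 0,0,0,0,0,0,0, 0,0,0,0,0,0,0, 0,0,0,0,0,0,0]'
python3 st.py pics/s4.png
```

```text
clock: 7.9
eef_pos: [0.6099, 0.0619, 0.1487]
tool_rot: [-0.098, 0.961, 0.259, -0.026]
ft_force: [0.5, 1.1, 0.8]
grip_width: 0.0074
grasp_force: 58.9
tilt 30.161214273392794 pivot now [ 0.60668678 -0.09715255 -0.00096123] then [ 6.07234079e-01 -9.72817862e-02 -1.38777878e-17] [0.54218972 1.08607745 0.78989252] [-0.29405279 -0.09957867 -0.06793475] 0.007447970441451254 [-0.12  0.65  0.25  1.35  0.5  -0.37]
clock: 8.73
eef_pos: [0.6096, 0.0621, 0.1479]
tool_rot: [-0.098, 0.961, 0.257, -0.026]
ft_force: [0.0, -1.2, -1.9]
grip_width: 0.0078
grasp_force: 59.0
tilt 29.98366041097929 pivot now [ 0.6064305  -0.09735445 -0.00118026] then [ 6.07234079e-01 -9.72817862e-02 -1.38777878e-17] [ 0.00898289 -1.15435911 -1.87140156] [-0.96390683 -0.16214851  0.06856564] 0.007783269476624583 [-0.12  0.65  0.24  1.35  0.49 -0.36]
```

View pics/s4.png

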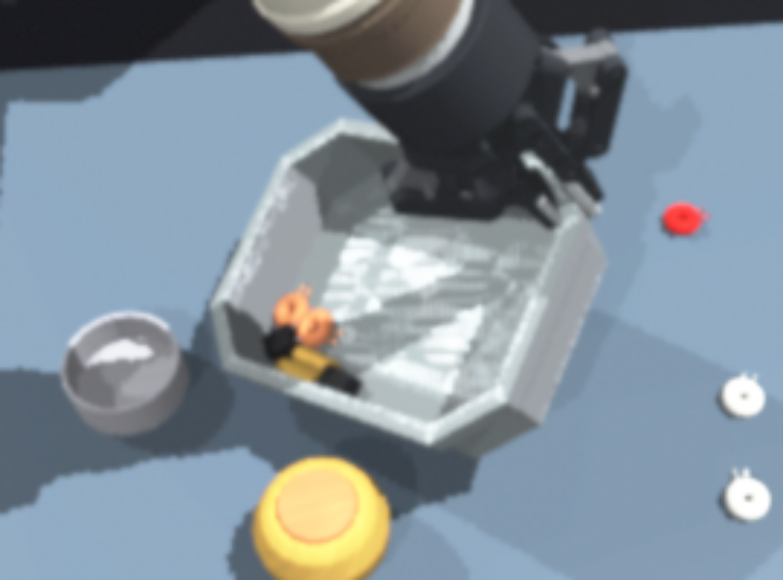

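All six parts are gathered near the corner at about (310,340). A relay at (345,378) trails along the wall behind the spacers. I'll tilt 4–5° more and let things settle.

```bash
python3 -m pendant '[0,-0.0028,-0.0109,-0.0083,0,0,0, 0,-0.006,-0.0218,-0.0167,0,0,0, 0,-0.0106,-0.0361,-0.0278,0,0,0, 0,-0.0106,-0.0361,-0.0278,0,0,0, 0,-0.0106,-0.0361,-0.0278,0,0,0, 0,-0.0106,-0.0361,-0.0278,0,0,0, 0,-0.0106,-0.0361,-0.0278,0,0,0, 0,-0.0106,-0.0361,-0.0278,0,0,0, 0,-0.0106,-0.0361,-0.0278,0,0,0, 0,-0.0106,-0.0361,-0.0278,0,0,0]'
python3 -m pendant '[0,0,0,0,0,0,0, 0,0,0,0,0,0,0, 0,0,0,0,0,0,0, 0,0,0,0,0,0,0, 0,0,0,0,0,0,0, 0,0,0,0,0,0,0, 0,0,0,0,0,0,0, 0,0,0,0,0,0,0, 0,0,0,0,0,0,0, 0,0,0,0,0,0,0]'
python3 st.py
python3 - <<'E'
from h import *
o=bot.get_obs();T=R.from_quat(o["tool_rot"])
G0=R.from_quat([-.10113,.99487,0,0]);p0=np.array([.5995,.1148,.0514]);p=[.60231,.00741,-2.1536]
def tray(P): # rigidly carried by the tool
    return T.apply(G0.inv().apply(tw(p,P)-p0))+o["eef_pos"]
V=[]
for n,i,j in(("scene",150,150),("top",140,240)):
    c=bot.camera(n);S=4;v=cv2.resize(c["pixels"][i:i+145,j:j+100,::-1],None,fx=S,fy=S,interpolation=cv2.INTER_CUBIC)
    fc=octa(97,72,142.7,3)
    for P,col in((RIM,(0,255,0)),(FOOT,(0,0,255)),(fc,(255,0,0))):
        cv2.polylines(v,[np.round((proj(c,tray(P))+.5-[j,i])*S).astype(int)],True,col,1)
    q=(proj(c,tray(np.array([[.086,.061,0]])))+.5-[j,i])*S;cv2.circle(v,tuple(np.round(q[0]).astype(int)),3,(255,0,255),-1)
    V.append(v)
cv2.imwrite("pics/s5.png",np.hstack(V))
E
```

```text
clock: 9.62
eef_pos: [0.6123, 0.049, 0.161]
tool_rot: [-0.097, 0.949, 0.299, -0.03]
ft_force: [0.0, -0.7, -0.8]
grip_width: 0.0079
grasp_force: 59.2
clock: 10.45
eef_pos: [0.6125, 0.0488, 0.1611]
tool_rot: [-0.096, 0.949, 0.299, -0.03]
ft_force: [-0.5, 0.4, -0.8]
grip_width: 0.0081
grasp_force: 59.2
tilt 34.99777600686822 pivot now [ 0.60663738 -0.0973118  -0.0010726 ] then [ 6.07234079e-01 -9.72817862e-02 -1.38777878e-17] [-0.47700662  0.36826816 -0.7504762 ] [-0.73624103 -0.10457922  0.02039851] 0.008119008432924827 [-0.17  0.68  0.31  1.44  0.56 -0.44]
```

View pics/s5.png

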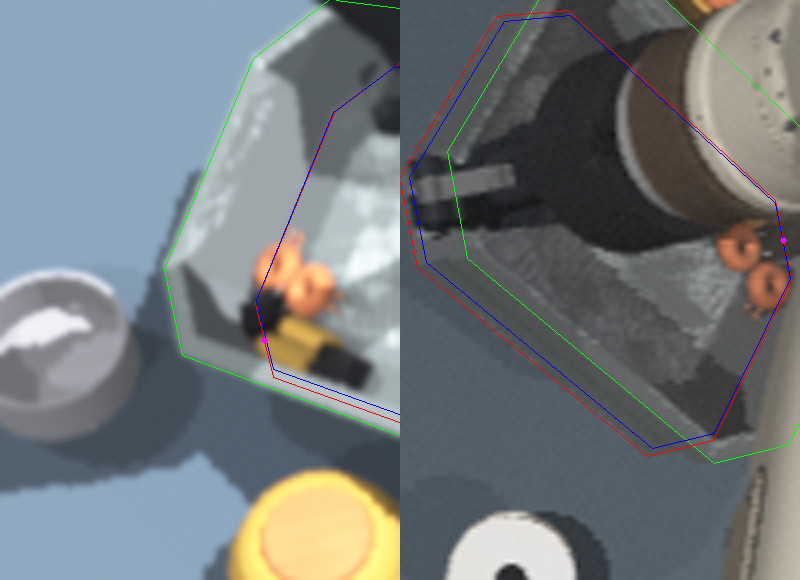

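The tray model carried by the tool matches both views, so the corner foot (265,341) hasn't moved. The parts are packed at the clip, with one relay trailing at (345,368). I'll work out how far each part is from the corner.

```bash
python3 - <<'E'
from h import *
from scipy.optimize import fsolve
o=bot.get_obs();T=R.from_quat(o["tool_rot"])
G0=R.from_quat([-.10113,.99487,0,0]);p0=np.array([.5995,.1148,.0514]);p=[.60231,.00741,-2.1536]
def tray(P): return T.apply(G0.inv().apply(tw(p,P)-p0))+o["eef_pos"]
c=bot.camera("scene")
for n,u,v,z in(("relayA",345,368,12),("relayB",262,312,12),("sp1",288,340,9),("sp2",315,343,9),("chokeA",279,266,9),("chokeB",312,289,9)):
    q=np.array([u,v])/4+[150,150]-.5
    s=fsolve(lambda a:(proj(c,tray(np.array([[a[0],a[1],z/1000]])))-q)[0],[.06,.04])
    print(n,(s*1000).round(),"dist",np.hypot(*(s-[.086,.061])).round(4),"along",((.147-s.sum())/2**.5).round(4))
E
```

```text
relayA [23. 62.] dist 0.0634 along 0.044
relayB [81. 51.] dist 0.0114 along 0.0108
sp1 [63. 59.] dist 0.0234 along 0.0182
sp2 [47. 56.] dist 0.0393 along 0.031
chokeA [85. 29.] dist 0.0319 along 0.0231
chokeB [61. 35.] dist 0.0365 along 0.0365
```

The trailing relay is 63 mm out and the other five are within 40 mm. A small tilt shake about the same edge may pack it closer.

```bash
python3 -m pendant '[0,0.0062,0.0294,0.0222,0,0,0, 0,0,0,0,0,0,0, 0,0.0062,0.0294,0.0222,0,0,0, 0,0,0,0,0,0,0, 0,0.0062,0.0294,0.0222,0,0,0, 0,0,0,0,0,0,0, 0,0.0062,0.0294,0.0222,0,0,0, 0,0,0,0,0,0,0, 0,0,0,0,0,0,0, 0,0,0,0,0,0,0]'
python3 -m pendant '[0,0.0062,0.0294,0.0222,0,0,0, 0,0,0,0,0,0,0, 0,0.0062,0.0294,0.0222,0,0,0, 0,0,0,0,0,0,0, 0,0.0062,0.0294,0.0222,0,0,0, 0,0,0,0,0,0,0, 0,0.0062,0.0294,0.0222,0,0,0, 0,0,0,0,0,0,0, 0,0,0,0,0,0,0, 0,0,0,0,0,0,0]'
python3 -m pendant '[0,0,0,0,0,0,0, 0,0,0,0,0,0,0, 0,0,0,0,0,0,0, 0,0,0,0,0,0,0, 0,0,0,0,0,0,0, 0,0,0,0,0,0,0, 0,0,0,0,0,0,0, 0,0,0,0,0,0,0, 0,0,0,0,0,0,0, 0,0,0,0,0,0,0]'
python3 st.py
python3 - <<'E'
from h import *
o=bot.get_obs();T=R.from_quat(o["tool_rot"])
G0=R.from_quat([-.10113,.99487,0,0]);p0=np.array([.5995,.1148,.0514]);p=[.60231,.00741,-2.1536]
def tray(P): return T.apply(G0.inv().apply(tw(p,P)-p0))+o["eef_pos"]
c=bot.camera("scene");i,j,S=140,140,5;v=cv2.resize(c["pixels"][i:i+120,j:j+150,::-1],None,fx=S,fy=S,interpolation=cv2.INTER_CUBIC)
for P,col in((RIM,(0,255,0)),(FOOT,(0,0,255))):
    cv2.polylines(v,[np.round((proj(c,tray(P))+.5-[j,i])*S).astype(int)],True,col,1)
cv2.imwrite("pics/s6.png",v)
E
```

```text
clock: 11.43
eef_pos: [0.6126, 0.0485, 0.1613]
tool_rot: [-0.095, 0.949, 0.299, -0.03]
ft_force: [-0.9, 1.9, 1.1]
grip_width: 0.0079
grasp_force: 62.7
clock: 12.27
eef_pos: [0.6128, 0.0483, 0.1611]
tool_rot: [-0.096, 0.949, 0.299, -0.03]
ft_force: [-1.7, 0.4, 0.4]
grip_width: 0.0077
grasp_force: 63.3
clock: 13.1
eef_pos: [0.6124, 0.0487, 0.161]
tool_rot: [-0.096, 0.949, 0.299, -0.03]
ft_force: [-1.2, 0.1, -1.2]
grip_width: 0.0076
grasp_force: 63.2
tilt 34.980301613276765 pivot now [ 0.60657436 -0.09750655 -0.00114976] then [ 6.07234079e-01 -9.72817862e-02 -1.38777878e-17] [-1.17216925  0.13018653 -1.2161898 ] [-0.82416668  0.3097519  -0.05048313] 0.007565474985352824 [-0.17  0.68  0.31  1.44  0.56 -0.44]
```

View pics/s6.png

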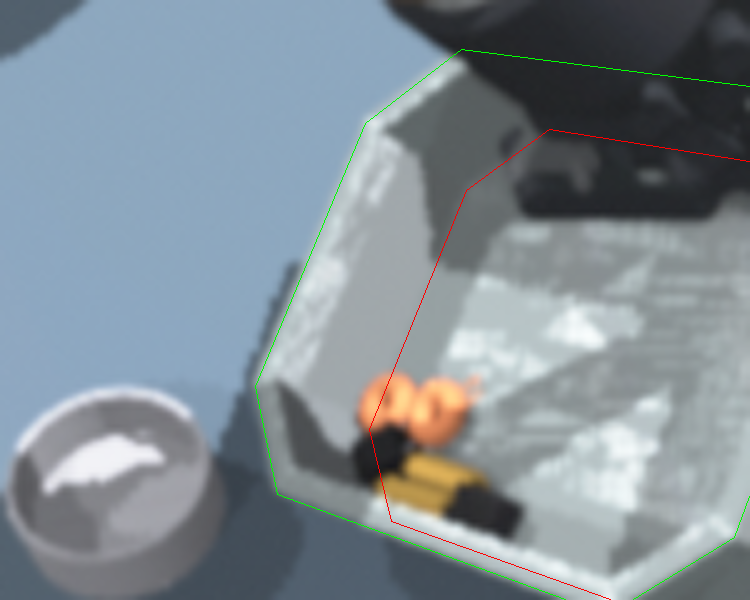

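The parts are now packed tight in the clip: spacers at (430,480), relays at (385,455) and (487,507), chokes at (410,405). The tray outline still matches and is still, so I'll hand in.

```bash
python3 -c "
from workcell import bot;print(bot.job_done())"
```

```text
the job is handed in; nothing more can be done
None
```

The job is handed in: the arm is holding the tray still at a tilt of about 35°, its corner still on the bench, with all six parts packed together at the clipped corner beside the tin; one relay sits behind the spacers, about 60 mm from the corner, and the tin and pots weren't touched.

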